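Slide a spacer ring over a spindle and press it home

TASK

Pull the black plastic plug out of the hollow upright shaft of the assembly fixture and put it in the open cardboard bin beside the fixture. Then slide the steel ring with the wide bore along the loading table, without lifting it off, through the gap between the two guide bars and over the shaft top until it stops against the two locating pins, and push it straight down over the shaft, together with the flange under it, until it is fully home. Leave the thick-walled ring and everything else where it is.

Things in the scene. Friction and masses are not known exactly. Their poses are not given: they have to be found in the camera images.
- fixture: Fixed steel assembly fixture with blue base (325 x 300 mm) and dark steel loading table. Origin on the bench (z = 0) on the axis of its upright shaft; z up; its own -x is the side from which parts are loaded. Its flat table top lies at height 60 mm.
- table_top (a point): Centre of the dark steel loading table's flat top (fixture x -112.5, y 0, z 60 mm; fixture axes). The table covers fixture x from -225 to 0 and y from -150 to 150 mm, less a half-round cut-out of radius 42.5 mm about the shaft axis, filled by a round flange of 83 mm diameter whose top is 0.5 mm lower. Lips 6 mm high and 5 mm wide run along the rear and both side edges.
- lane (a point): Mid-point between the two guide bars, on the table's top (fixture x -52.5, y 0, z 60 mm). The bars lie along fixture x from -75 to -30 mm, 10 mm wide and 10 mm high, inner faces at y = +43.5 and -43.5 mm: the lane between them leads to the shaft.
- pin_left (a point): Centre of the top of one upright steel locating pin, 12 mm in diameter, beyond the shaft at fixture x 29.8, y +35.5 mm, top 18 mm above the table's top. An 80 mm ring that touches both pins is on the shaft's axis (within 0.5 mm).
- pin_right (a point): Centre of the top of the other locating pin, the same, at fixture x 29.8, y -35.5 mm.
- shaft_top (a point): Centre of the top of the upright hollow steel shaft: outer diameter 47 mm with a 2 mm chamfer, bore 26 mm; this point lies 59 mm above the bench, 1 mm below the table's top. The shaft does not move; it comes out through the flange as the flange goes down.
- flange (a joint): How far the flange round the shaft has been pressed down, in m: 0 is up (level with the table), 0.020 is fully down, at its stop. It moves stiffly (about 6 to 12 N with a ring on it) and stays where it is left.
- ring: The spacer ring to fit: plain steel, outer diameter 80 mm, bore 50 mm (the wider of the two bores), 22 mm high, about 0.42 kg, lying flat on the loading table left or right of the guide bars. Origin at the centre of its underside.
- thick_ring: The other ring, to be left alone: plain steel, outer diameter 80 mm, bore only 30 mm, 22 mm high, lying flat on the loading table on the other side. Origin at the centre of its underside.
- plug: Black plastic plug in the shaft: round head of 36 mm diameter and 16 mm height resting on the shaft's top, with a stem of 18 mm diameter and 20 mm length going loosely down into the shaft's bore. Origin on its axis at the underside of the head; z towards the head; 0.05 kg.
- bin: Fixed open cardboard bin on the bench, outside 120 (x) by 160 (y) by 60 mm high, walls and floor 5 mm. Origin at the centre of its underside. It is left or right of the fixture.
- case: Closed orange-and-black organiser case, 120 by 170 by 46 mm high, fixed, on the other side of the fixture from the bin. Origin at the centre of its underside.
- socket: Deep steel socket standing on the loading table near its rear edge, 24 mm in diameter, 38 mm high. Origin at the centre of its underside. To be left alone.
- nut: Steel hexagon nut, 31 mm over its rim, 13 mm high, near a rear corner of the loading table. Origin at the centre of its underside. To be left alone.
- tin: Open tin can, 76 mm in diameter, 110 mm high, standing on the bench left or right of the fixture. Origin at the centre of its underside. To be left alone.
- jar: Glass jar, 64 mm in diameter, 90 mm high, standing on the bench on the other side of the fixture from the tin. Origin at the centre of its underside. To be left alone.
Mind the look-alikes: they are no part of the job. Of the things that look like the plug, the smallest one is meant.

How it is judged:
By the outcome, as a careful person would: the job done as asked, in the order asked, and still so for the second after the job is handed in, with the robot touching nothing.
It also fails if it takes over 64 s, if anything falls off the work surface, if the arm or the gripper's body presses on something with over 40 N, if the wrist force passes 120 N, or if a joint passes its speed limit or range.

ROBOT

A 6-joint arm with a two-finger parallel gripper is mounted at the origin on the work surface. World frame = base frame: x ahead of the robot, y to its left, z up, the work surface at z = 0. Lengths are in mm, angles in degrees, forces in N, time in s.
With the tool pointing down it reaches from about 350 to 850 mm from the base axis. Payload 8.1 kg.
Tool frame: the origin (TCP) lies between the finger pads; the fingertips stand 19 mm ahead of it and the grasp point (between the pads) is the TCP (nose_length is the distance from the TCP to the fingertips, in mm); y points along the fingers, x is the direction in which the jaws open and shut, and the axes are right-handed (so a half turn about y gives the same grasp; the last joint's range is limited). The gripper opens to 85 mm and grips with 20 to 120 N. Pads are 22 mm wide; open, the fingers measure 114 mm over their backs; the gripper's body (76 mm by 85 mm) begins 54 mm behind the grasp point. The pads swing forward as they close: fully open they stand 13 mm farther back than shut.
Start: joints at [-76.685, 7.471, 85.268, -0, 87.261, -4.893], TCP at [187.507, -569.953, 250.292] pointing down, gripper open.
Joint ranges: [-169.43, 169.43], [-51.17, 129.36], [1.28, 143.12], [-76.62, 256.62], [0, 156.53], [-152.29, 152.29]. Speed limits (degrees/s): [136.94, 136.94, 159.86, 180, 180, 180].

INTERFACE

Orientations are given as [roll, pitch, yaw] about the fixed x, y, z axes, in that order (R = Rz(yaw) Ry(pitch) Rx(roll)).
In Python, from bench import sense, snapshot, camera_info, hand_in, nose_length gives the robot as it stands.
- The arm moves only by the tool arm_command, never from a script. Its argument "commands" is a list of rows, each a list of 3 entries, a list of its own where there are three numbers: the opening in per cent of the stroke, from 0 (shut) to 100 (fully open), then the shift along the world's x, y, z in units of 30 mm (1.0 is 30 mm), then the turn, a rotation vector about the world's x, y, z in degrees. A call has 1 to 5 rows; each row shifts and turns the pose as measured when the row begins; what a row does not reach is not made up. A row lasts 1/12 s, in which the tool goes at most 41.7 mm and 7.16 degrees, less where a joint would pass 70% of its speed; a pose out of reach is approached as far as the arm can. A call is refused whole if a number of a shift passes 1 or a number of a turn 7.16, either way. A call with a gripper value outside its range is refused whole. The fingers move at their own pace and stop on an object; "force" is the grip in N (left out, the last holds). Time passes only in rows, so rows that do not move let the fingers close. It gives the time, the measured TCP pose, the force and the opening at its end, in the units of the state.
- sense(): the state, without advancing time (a new reading comes with each control period).
- snapshot(name): name is "scene" or "top" or "wrist"; returns the picture (420x560x3 uint8, blue, green, red); there is no depth.
- camera_info(name): a dict with "fx", "fy", "cx", "cy" (pixels), "rvec" (rotation vector, rad) and "tvec" (3), from world to camera coordinates, as OpenCV has them; the wrist camera has in their place "hand_eye" (4x4, takes a point from camera to tool coordinates, whose origin is the TCP and whose axes are the tool frame's). Camera axes: x right, y down, z forward; pixel columns grow to the right and rows downward; lengths in mm; the calibration is good to about 2 mm. The wrist camera is an equidistant fisheye: a pixel r from the principal point sees the ray r / f radians off the axis. A picture is of the moment at which its call begins: read the wrist's pose just before it. camera_info takes no time and is no camera call.
- hand_in(): hands the job in, once; it reports no verdict.
The state is a dict: "time": time; "joint_pos": joint angles; "qd": joint speeds; "joint_efforts": joint torques, N m; "tool_pos": TCP position; "tcp_rot": TCP orientation; "ft_force": force on the tool from outside, world axes, zero at the start; "wrist_torque": the same for the moment, N m; "finger_gap": finger opening in mm.
Only numpy, scipy, OpenCV 4.12 (cv2) and the standard library are available. Lean on these libraries where they do the work, as an engineer would, in place of code of your own. Each camera call takes 0.05 s, during which the arm holds its last target. There are 200 camera calls.

## Working session

There is one attempt and no reset: what is moved stays moved. The work goes in short steps, Python scripts to look and compute and a tool call to move; the robot and the scene stay as the last step left them, time stands still between calls to the robot, and variables do not carry over. Pictures are saved under pics/ and viewed, about 8 in all and at most 12, crops included, and the job is handed in when it is done.

Besides the shell and the picture viewer there is one more tool, called after "Request:" as name(argument=value, ...) on one line, values as JSON. arm_command: Moves the arm, as the interface text tells. Its arguments: {"type":"object","properties":{"commands":{"type":"array"},"force":{"type":"number"}},"required":["commands"]}

```bash
mkdir -p pics; ls; python3 - <<'E'
from bench import *
import cv2, numpy as np
print(sense()); 
for n in("scene","top","wrist"): print(n,camera_info(n))
print(nose_length() if callable(nose_length) else nose_length)
for n in("scene","top"): cv2.imwrite(f"pics/{n}0.png",snapshot(n))
E
```

```text
pics
{'time': 0.0, 'joint_pos': array([-7.66847345e+01,  7.51746246e+00,  8.53287539e+01,  3.81016468e-04,
        8.72610447e+01, -4.89241672e+00]), 'qd': array([-0.07521469,  0.01292151,  0.0070699 , -0.09072848, -0.00304848,
       -0.02101158]), 'joint_efforts': array([-6.80012236e-04, -5.69399142e+01, -5.00546372e+01, -1.43282045e-04,
        1.46481363e-02,  2.65867192e-05]), 'tool_pos': array([ 187.38941638, -569.45070604,  249.22488462]), 'tcp_rot': array([-89.99047306,   0.10683785, -71.79232745]), 'ft_force': array([ 0.38988254, -0.89029123, -0.17491131]), 'wrist_torque': array([0.04351633, 0.01161907, 0.00020568]), 'finger_gap': 85.46972319508937}
scene {'fx': 400.6022235819864, 'fy': 400.6022235819864, 'cx': 286.1724443756165, 'cy': 201.3965361113574, 'rvec': array([ 0.94057382,  2.5400921 , -0.9589009 ]), 'tvec': array([ 365.69181872, -189.22642549, 1128.32141974])}
top {'fx': 454.6189286893986, 'fy': 454.6189286893986, 'cx': 281.59479927446864, 'cy': 207.89799071411434, 'rvec': array([ 2.18426952, -2.2032387 ,  0.05892188]), 'tvec': array([  17.48714076,  500.10342834, 1140.54523462])}
wrist {'fx': 325.19226210127806, 'fy': 325.19226210127806, 'cx': 280.5637771217593, 'cy': 211.30264007796376, 'hand_eye': array([[ 9.99999817e-01, -3.41452870e-04, -4.99779883e-04,
        -2.15846472e-01],
       [ 3.62629104e-04, -3.23142197e-01,  9.46350352e-01,
        -1.24450872e+02],
       [-4.84634013e-04, -9.46350360e-01, -3.23142014e-01,
         8.29670208e+01],
       [ 0.00000000e+00,  0.00000000e+00,  0.00000000e+00,
         1.00000000e+00]])}
19.0
```

View pics/top0.png

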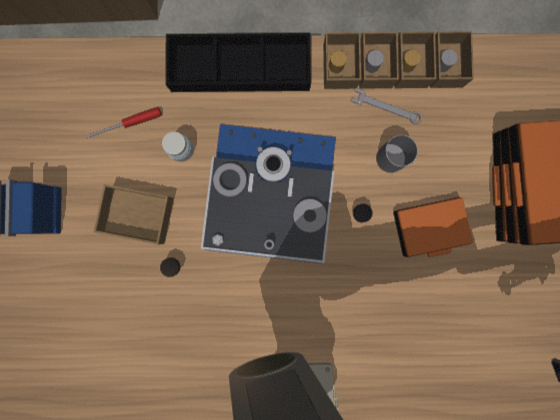

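View pics/scene0.png

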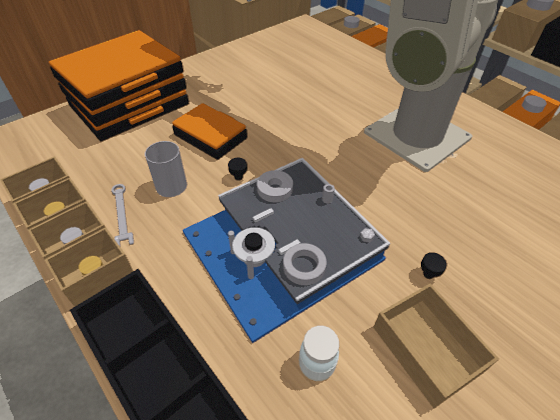

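The top view shows the plug in the shaft at (273,163), the wide-bore ring at (230,180), the thick ring at (310,215), and the bin at (133,214). Look-alike plugs stand on the bench at (362,213) and (170,267).

```bash
cat > h.py <<'E'
from bench import *
import cv2, numpy as np
from scipy.spatial.transform import Rotation as R
def ray(cam,uv,z,st=None):
    c=camera_info(cam); u=(np.array(uv,float).reshape(-1,2)-[c['cx'],c['cy']])/[c['fx'],c['fy']]
    if cam=='wrist':
        r=np.linalg.norm(u,axis=1)+1e-12
        d=np.c_[u*(np.sin(r)/r)[:,None],np.cos(r)]
        H=c['hand_eye']; Rt=R.from_euler('xyz',st['tcp_rot'],degrees=True).as_matrix()
        o=Rt@H[:3,3]+st['tool_pos']; d=d@(Rt@H[:3,:3]).T
    else:
        Rm=cv2.Rodrigues(c['rvec'])[0]; o=-Rm.T@c['tvec']; d=np.c_[u,np.ones(len(u))]@Rm
    return o+d*((np.asarray(z,float)-o[2])/d[:,2]).reshape(-1,1)
E
python3 - <<'E'
from h import *
im=cv2.imread('pics/top0.png')
for n,p,z in [("plug",(273,163),75),("ring",(230,180),82),("thick",(310,215),82),("bin",(133,214),60),("tblRL",(203,249),66),("tblRR",(325,261),66),("tblFL",(212,160),60),("tblFR",(334,172),60),("barL",(250.5,183),70),("barR",(291,187.5),70),("socket",(268,244),98),("base",(360,370),0)]:
    print(n,ray('top',p,z).round(1)[0])
# bars: bright in crop
c=im[165:205,240:305]; g=cv2.cvtColor(c,6)
n,l,s,ce=cv2.connectedComponentsWithStats((g>170).astype(np.uint8))
print([(s[i][4],(ce[i]+[240,165]).round(2), ray('top',ce[i]+[240,165],70)[0].round(1)) for i in range(1,n) if s[i][4]>8])
# bin rim, wood; 
cv2.imwrite('pics/crop1.png',cv2.resize(im[115:275,90:345],None,fx=3.1,fy=3.1,interpolation=cv2.INTER_CUBIC))
E
```

```text
plug [605.7  33.   75. ]
ring [564.5 136.2  82. ]
thick [479.  -54.5  82. ]
bin [486.  375.1  60. ]
tblRL [399.8 203.5  66. ]
tblRR [368.5 -90.2  66. ]
tblFL [616.7 182.7  60. ]
tblFR [ 584.6 -115.8   60. ]
barL [558.2  87.9  70. ]
barR [546.4 -10.   70. ]
socket [411.2  45.7  98. ]
base [  90.3 -180.8    0. ]
[(np.int32(83), array([270.81, 175.49]), array([576.1,  38.6,  70. ])), (np.int32(40), array([250.65, 182.38]), array([559.7,  87.6,  70. ])), (np.int32(43), array([290.35, 186.93]), array([547.8,  -8.5,  70. ]))]
```

View pics/crop1.png

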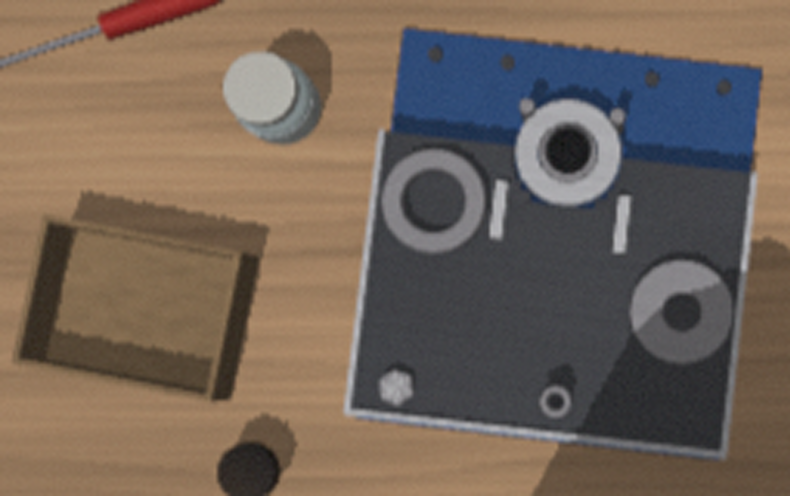

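Request:
arm_command(commands=[[100,[0.65,0.95,0],[0,0,6.5]],[60,[0.65,0.95,0],[0,0,6.5]],[60,[0.65,0.95,0],[0,0,6.5]],[60,[0.65,0.95,0],[0,0,6.5]],[60,[0.65,0.95,0],[0,0,6.5]]])

```text
time: 0.52
tool_pos: [282.1, -425.0, 244.8]
tcp_rot: [-90.0, 0.4, -38.7]
ft_force: [1.0, -0.5, 0.3]
finger_gap: 51.2
```

Request:
arm_command(commands=[[60,[0.65,0.95,0],[0,0,6.5]],[60,[0.65,0.95,0],[0,0,6.5]],[60,[0.65,0.95,0],[0,0,6.5]],[60,[0.65,0.95,0],[0,0,6.5]],[60,[0.65,0.95,0],[0,0,6.5]]])

```text
time: 0.93
tool_pos: [381.5, -273.9, 242.5]
tcp_rot: [-89.9, 0.6, -4.6]
ft_force: [0.7, -0.0, -0.9]
finger_gap: 51.5
```

Request:
arm_command(commands=[[60,[0.75,1,-0.1],[0,0,-0.5]],[60,[0.75,1,-0.1],[0,0,-0.5]],[60,[0.75,1,-0.1],[0,0,-0.5]],[60,[0.75,1,-0.1],[0,0,-0.5]],[60,[0.75,1,-0.1],[0,0,-0.5]]])

```text
time: 1.35
tool_pos: [496.8, -115.3, 226.6]
tcp_rot: [-89.9, 0.5, -6.7]
ft_force: [-0.0, -0.7, 0.2]
finger_gap: 51.6
```

Request:
arm_command(commands=[[60,[0.75,1,-0.1],[0,0,0]],[60,[0.75,1,-0.1],[0,0,0]],[60,[0.75,1,-0.1],[0,0,0]],[60,[0.75,1,-0.1],[0,0,0]],[60,[0.75,1,-0.1],[0,0,0]]])

```text
time: 1.77
tool_pos: [612.2, 44.5, 208.7]
tcp_rot: [-90.0, 0.7, -6.7]
ft_force: [0.2, -0.9, -0.2]
finger_gap: 51.2
```

```bash
python3 - <<'E'
from h import *
s=sense(); im=snapshot('wrist'); s2=sense()
print(s['tool_pos'],s['tcp_rot'],s2['tool_pos'],s2['qd'].round(1))
im=snapshot('wrist'); s3=sense(); print(s3['tool_pos'],s3['tcp_rot'],s3['time'])
import json; json.dump({k:np.asarray(v).tolist() for k,v in s2.items()},open('w1.json','w'))
cv2.imwrite('pics/w1.png',im)
E
```

```text
[612.17704327  44.54004344 208.68071753] [-89.96208884   0.69343117  -6.69568841] [614.18341618  50.29144379 206.58919001] [-3.4 -3.6  5.2 -0.4  0.4 -6.7]
[612.51056031  47.55008414 206.69331929] [-89.87006651   0.83531271  -6.44290256] 1.8667
```

View pics/w1.png

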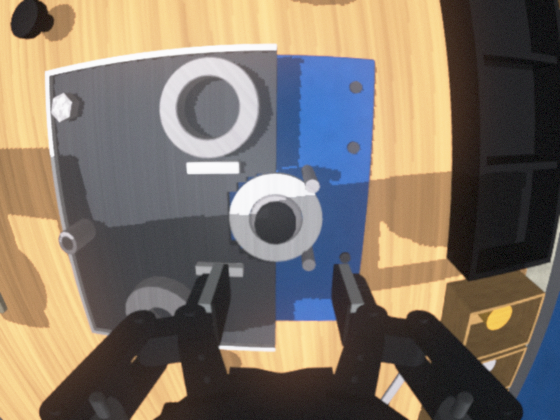

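The wrist view shows the plug head at about (277,218), the bars at (213,168) and (219,269), the pins at (312,186) and (308,265), and the wide-bore ring at (209,107). I'll measure these on their height planes.

```bash
python3 - <<'E'
from h import *
import json
s={k:np.array(v) for k,v in json.load(open('w1.json')).items()}
im=cv2.imread('pics/w1.png'); g=cv2.cvtColor(im,6)
P=lambda p,z: ray('wrist',p,z,s)[0].round(1)
def cc(m,x0,y0,x1,y1):
    n,l,st,ce=cv2.connectedComponentsWithStats(m[y0:y1,x0:x1].astype(np.uint8)); i=1+np.argmax(st[1:,4]); return ce[i]+[x0,y0],st[i]
c,a=cc(g<45,250,190,305,250); print('plug',c,a,P(c,75))
c,a=cc(g>150,180,155,245,180); print('barL',c,a,P(c,70)); bl=P(c,70)
c,a=cc(g>110,190,258,250,280); print('barR',c,a,P(c,70)); br=P(c,70)
print('pins',P((312,186),78),P((308,265),78))
# ring outer: contour of bright
m=((g>110)&(np.indices(g.shape)[1]<265)).astype(np.uint8); m[:, :150]=0; m[:52]=0; m[160:]=0
cs,_=cv2.findContours(m,0,1); k=max(cs,key=cv2.contourArea)[:,0]
w=ray('wrist',k,82,s); (x,y),r=cv2.minEnclosingCircle(w[:,:2].astype(np.float32)); print('ring',x,y,r)
A=np.c_[2*w[:,:2],np.ones(len(w))]; q=np.linalg.lstsq(A,(w[:,:2]**2).sum(1),rcond=None)[0]; print(q[:2],np.sqrt(q[2]+q[0]**2+q[1]**2))
d=bl-br; th=np.degrees(np.arctan2(-d[0],d[1])); print(th,np.linalg.norm(d),(bl+br)/2+52.5*np.array([np.cos(np.radians(th)),np.sin(np.radians(th)),0]))
E
```

```text
Traceback (most recent call last):
ValueError: attempt to get argmax of an empty sequence
```

```bash
cat > m1.py <<'E'
from h import *
import json
s={k:np.array(v) for k,v in json.load(open('w1.json')).items()}
im=cv2.imread('pics/w1.png'); g=cv2.cvtColor(im,cv2.COLOR_BGR2GRAY)
P=lambda p,z: ray('wrist',p,z,s)[0].round(1)
def cc(x0,y0,x1,y1,inv):
    c=cv2.GaussianBlur(g[y0:y1,x0:x1],(3,3),0); t,m=cv2.threshold(c,0,1,cv2.THRESH_OTSU+(1 if inv else 0))
    n,l,st,ce=cv2.connectedComponentsWithStats(m); i=1+np.argmax(st[1:,4]); return ce[i]+[x0,y0],(t,st[i])
c,a=cc(250,194,304,244,1); print('plug',c,a,P(c,75))
c,a=cc(180,159,245,177,0); print('barL',c,a,P(c,70)); bl=P(c,70)
c,a=cc(192,258,248,280,0); print('barR',c,a,P(c,70)); br=P(c,70)
print('pins',P((312,186),78),P((308,265),78))
m=((g>130)&(np.indices(g.shape)[1]<265)).astype(np.uint8); m[:, :150]=0; m[:54]=0; m[160:]=0
cs,_=cv2.findContours(m,0,1); k=max(cs,key=cv2.contourArea)[:,0]
w=ray('wrist',k,82,s); (x,y),r=cv2.minEnclosingCircle(w[:,:2].astype(np.float32)); print('ring',x,y,r)
d=bl-br; th=np.degrees(np.arctan2(-d[0],d[1])); print(th,np.linalg.norm(d),(bl+br)/2+52.5*np.array([np.cos(np.radians(th)),np.sin(np.radians(th)),0]))
E
python3 m1.py
```

```text
plug [275.05846774 222.82728495] (123.0, array([   3,    8,   44,   42, 1488], dtype=int32)) [605.8  37.4  75. ]
barL [212.33012821 167.48717949] (181.0, array([  6,   3,  53,  12, 624], dtype=int32)) [559.4  89.8  70. ]
barR [235.58666667 270.84666667] (118.0, array([ 37,   6,  14,  13, 150], dtype=int32)) [563.4  -7.6  70. ]
pins [639.3  66.7  78. ] [630.1  -4.1  78. ]
ring 565.1109619140625 139.89700317382812 40.84571075439453
2.351687931242729 97.48210092114346 [613.85578369  43.25424163  70.        ]
```

Request:
arm_command(commands=[[60,[-0.05,-0.1,-0.65],[0,-0.15,0]],[60,[-0.05,-0.1,-0.65],[0,-0.15,0]],[60,[-0.05,-0.1,-0.65],[0,-0.15,0]],[60,[-0.05,-0.1,-0.65],[0,-0.15,0]],[60,[0,0,0],[0,0,0]]])

```text
time: 2.28
tool_pos: [606.0, 37.6, 124.3]
tcp_rot: [-89.8, 0.3, -6.1]
ft_force: [-0.7, -0.9, -0.6]
finger_gap: 51.3
```

Request:
arm_command(commands=[[60,[0,0,0],[0,0,0]],[60,[0,0,0],[0,0,0]]])

```text
time: 2.45
tool_pos: [604.8, 37.1, 123.7]
tcp_rot: [-89.9, 0.5, -6.2]
ft_force: [-0.0, 0.6, -1.0]
finger_gap: 51.1
```

```bash
python3 - <<'E'
from h import *
s=sense(); im=snapshot('wrist'); s2=sense()
print(s['tool_pos'],s['tcp_rot'],s2['tool_pos'],s2['tcp_rot'],s2['time'])
cv2.imwrite('pics/w2.png',im)
E
```

```text
[604.76908041  37.07440483 123.72749381] [-89.86277421   0.5016409   -6.15725648] [605.28685968  37.07482665 124.43416822] [-89.8567463    0.43097102  -6.15881164] 2.5
```

View pics/w2.png

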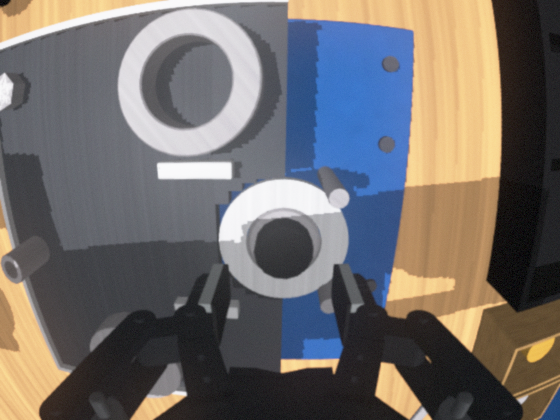

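The closer view shows the plug head disc centred at about (284,248), the left bar at (195,171), the left pin top at (339,198) and the wide ring at (190,82), with the fingers either side of the plug.

```bash
python3 - <<'E'
from h import *
s=sense(); P=lambda p,z: ray('wrist',p,z,s)[0].round(1)
print('plug',P((284,248),75),P((254,248),75),P((313,248),75),'barL',P((195,171),70),'pin',P((339,198),78))
im=cv2.imread('pics/w2.png'); g=cv2.cvtColor(im,6)
m=(g>125).astype(np.uint8); m[:, :100]=0;m[:,270:]=0;m[:8]=0;m[158:]=0
cs,_=cv2.findContours(m,0,1); k=max(cs,key=cv2.contourArea)[:,0]
w=ray('wrist',k,82,s); print(cv2.minEnclosingCircle(w[:,:2].astype(np.float32)))
th=np.radians(-7.1);x=np.array([np.cos(th),np.sin(th)]);y=np.array([-x[1],x[0]])
print('O from bar',P((195,171),70)[:2]+52.5*x-48.5*y,'from pin',P((339,198),78)[:2]-29.8*x-35.5*y)
E
```

```text
plug [606.5  38.3  75. ] [588.9  40.1  75. ] [623.6  36.4  75. ] barL [560.5  89.1  70. ] pin [640.1  66.6  78. ]
((555.479736328125, 151.7429962158203), 56.0928840637207)
O from bar [606.60275512  34.48282348] from pin [606.14065583  35.05554021]
```

Request:
arm_command(commands=[[60,[0.02,0,-0.5],[0,-0.1,-0.2]],[60,[0.02,0,-0.5],[0,-0.1,-0.2]],[60,[0,0,-0.4],[0,-0.1,-0.2]],[60,[0,0,0],[0,0,0]]])

```text
time: 2.83
tool_pos: [611.6, 36.9, 89.0]
tcp_rot: [-89.8, -0.6, -6.8]
ft_force: [-0.8, 0.1, -0.2]
finger_gap: 51.2
```

Request:
arm_command(commands=[[30,[0,0,0],[0,0,0]],[30,[0,0,0],[0,0,0]],[30,[0,0,0],[0,0,0]],[30,[0,0,0],[0,0,0]]], force=25)

```text
time: 3.17
tool_pos: [609.8, 37.4, 91.7]
tcp_rot: [-89.8, -0.3, -6.8]
ft_force: [-0.1, -0.2, -0.2]
finger_gap: 33.8
```

Request:
arm_command(commands=[[62,[0,0,0],[0,0,0]],[62,[0,0,0],[0,0,0]],[62,[-0.08,0,-0.2],[0,0,0]],[62,[-0.04,0,-0.15],[0,0,0]],[62,[0,0,0],[0,0,0]]])

```text
time: 3.58
tool_pos: [608.9, 37.3, 83.9]
tcp_rot: [-89.7, -0.7, -6.8]
ft_force: [-0.5, -0.2, -0.6]
finger_gap: 53.0
```

```bash
python3 - <<'E'
from h import *
s=sense(); print(s['tool_pos'],s['tcp_rot'],s['finger_gap'],s['ft_force'])
im=snapshot('wrist'); s=sense(); print(s['tool_pos'],s['tcp_rot'],s['finger_gap'],s['ft_force'])
cv2.imwrite('pics/w3.png',im)
E
```

```text
[608.91795519  37.30847114  83.90529843] [-89.73204649  -0.68622701  -6.76300102] 53.00294427611498 [-0.45665048 -0.18510182 -0.58277679]
[608.99164325  37.32608451  84.16222823] [-89.72928604  -0.68571581  -6.76409653] 53.0635510476945 [ 0.25474219 -0.55746428  0.36882029]
```

View pics/w3.png

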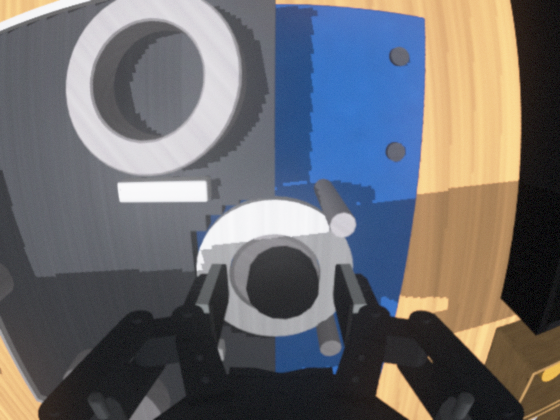

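The plug is still seated: its disc is at (282,283) between the fingers. I'll go slightly lower and close.

Request:
arm_command(commands=[[62,[0,0,-0.12],[0,0,0]],[62,[0,0,0],[0,0,0]],[30,[0,0,0],[0,0,0]],[30,[0,0,0],[0,0,0]],[30,[0,0,0],[0,0,0]]], force=25)

```text
time: 4.05
tool_pos: [608.9, 37.3, 80.0]
tcp_rot: [-89.7, -0.7, -6.8]
ft_force: [1.1, -0.7, -0.5]
finger_gap: 35.5
```

Request:
arm_command(commands=[[30,[0,0,0],[0,0,0]],[30,[0,0,0],[0,0,0]],[30,[0,0,0],[0,0,0]]])

```text
time: 4.3
tool_pos: [609.0, 37.3, 80.0]
tcp_rot: [-89.7, -0.7, -6.8]
ft_force: [-1.0, -0.1, -0.5]
finger_gap: 34.9
```

Request:
arm_command(commands=[[30,[0,0,0.2],[0,0,0]],[30,[0,0,0.5],[0,0,0]],[30,[0,0,0.6],[0,0,0]],[30,[0,0,0.6],[0,0,0]],[30,[0,0,0.3],[0,0,0]]])

```text
time: 4.72
tool_pos: [605.7, 37.3, 145.5]
tcp_rot: [-89.8, -0.2, -6.8]
ft_force: [0.6, -0.4, 0.1]
finger_gap: 34.8
```

Request:
arm_command(commands=[[30,[-0.2,0.6,0.1],[0,0,0]],[30,[-0.35,0.95,0],[0,0,0]],[30,[-0.35,0.95,0],[0,0,0]],[30,[-0.35,0.95,0],[0,0,0]],[30,[-0.35,0.95,0],[0,0,0]]])

```text
time: 5.13
tool_pos: [561.1, 167.2, 155.3]
tcp_rot: [-89.8, -0.9, -7.3]
ft_force: [-0.0, 0.5, -0.4]
finger_gap: 34.9
```

Request:
arm_command(commands=[[30,[-0.35,0.95,0],[0,0,0]],[30,[-0.35,0.95,0],[0,0,0]],[30,[-0.35,0.95,0],[0,0,0]],[30,[-0.35,0.95,0],[0,0,0]],[30,[-0.35,0.95,0],[0,0,0]]])

```text
time: 5.55
tool_pos: [505.5, 316.0, 156.9]
tcp_rot: [-89.7, -1.0, -7.4]
ft_force: [1.3, 0.7, -0.1]
finger_gap: 34.8
```

Request:
arm_command(commands=[[30,[-0.25,0.7,0],[0,0,0]],[30,[-0.25,0.6,0],[0,0,0]],[30,[-0.1,0.3,0],[0,0,0]],[30,[0,0,0],[0,0,0]],[30,[0,0,0],[0,0,0]]])

```text
time: 5.97
tool_pos: [483.2, 372.2, 157.7]
tcp_rot: [-89.6, -1.0, -7.0]
ft_force: [0.1, -0.5, 0.4]
finger_gap: 34.7
```

```bash
python3 - <<'E'
from h import *
s=sense(); print(s['tool_pos'],s['finger_gap'])
a=snapshot('wrist'); b=snapshot('scene')[200:420,260:560]
cv2.imwrite('pics/w4.png',np.hstack([cv2.resize(a,(400,300)),cv2.resize(b,(400,300))]))
E
```

```text
[483.19414335 372.20324945 157.65255641] 34.7393159826862
```

View pics/w4.png

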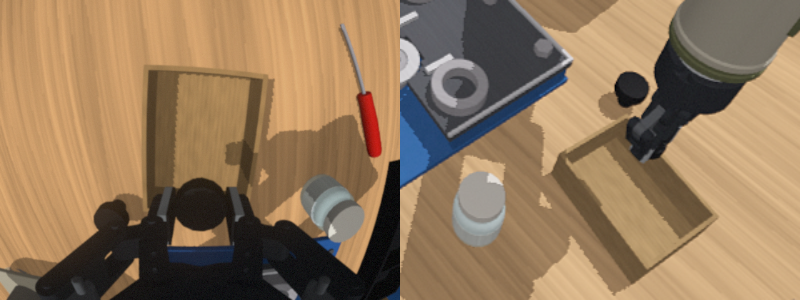

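The plug is in the fingers (at (200,203) in the left half), and the bin's far rim corners are at (148,67) and (268,76). I'll check the bin centre from these.

```bash
python3 - <<'E'
from h import *
s=sense(); print(ray('wrist',[(207,94),(375,106),(207,275)],60,s).round(1))
print(ray('top',[(105.2,185),(174.5,197.3),(164.2,243.4),(95.5,231.1)],60).round(1))
E
```

```text
[[446.7 469.2  60. ]
 [560.5 447.6  60. ]
 [421.3 334.1  60. ]]
[[557.5 443.7  60. ]
 [525.9 274.2  60. ]
 [413.9 298.7  60. ]
 [445.2 465.9  60. ]]
```

Request:
arm_command(commands=[[30,[0.1,0.15,-0.7],[0,0,0]],[30,[0.05,0.1,-0.8],[0,0,0]],[30,[0,0,-0.8],[0,0,0]],[30,[0,0,-0.6],[0,0,0]],[30,[0,0,0],[0,0,0]]])

```text
time: 6.48
tool_pos: [494.1, 373.5, 71.1]
tcp_rot: [-89.4, -1.4, -7.5]
ft_force: [0.2, -0.7, -1.6]
finger_gap: 34.8
```

Request:
arm_command(commands=[[65,[0,0,0],[0,0,0]],[65,[0,0,0],[0,0,0]],[65,[0,0,0],[0,0,0]],[65,[0,0,0.3],[0,0,0]],[65,[0,0,1],[0,0,0]]])

```text
time: 6.9
tool_pos: [493.3, 368.4, 108.2]
tcp_rot: [-89.8, -1.0, -7.8]
ft_force: [-0.8, -0.5, 0.3]
finger_gap: 55.4
```

Request:
arm_command(commands=[[65,[0,0,1],[0,0,0]],[65,[0,0,1],[0,0,0]],[65,[0,-0.5,1],[0,0,0]],[0,[0.2,-1,0],[0,0,0]],[0,[0.2,-1,0],[0,0,0]]])

```text
time: 7.32
tool_pos: [508.3, 298.8, 220.4]
tcp_rot: [-89.0, -1.9, -7.4]
ft_force: [0.7, -0.2, -0.6]
finger_gap: 32.3
```

```bash
python3 - <<'E'
from h import *
s=sense(); print(s['tool_pos'],s['tcp_rot'],s['finger_gap'],s['time'])
a=snapshot('wrist'); b=snapshot('scene')[200:420,260:560]
cv2.imwrite('pics/w5.png',np.hstack([cv2.resize(a,(400,300)),cv2.resize(b,(400,300))]))
E
```

```text
[508.25148343 298.81310332 220.41231849] [-88.9823564   -1.94389797  -7.38321759] 32.25488570504461 7.3167
```

View pics/w5.png

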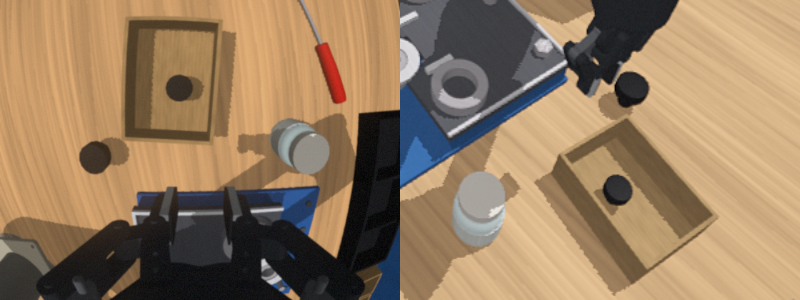

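The plug lies in the bin (at (617,190) on the right, (180,88) on the left). Next is the ring.

Request:
arm_command(commands=[[0,[0.3,-0.85,-0.4],[-0.1,0.2,0]],[0,[0.3,-0.85,-0.4],[-0.1,0.2,0]],[0,[0.3,-0.85,-0.5],[-0.1,0.2,0]],[0,[0.3,-0.85,-0.6],[-0.1,0.2,0]],[0,[0.3,-0.85,-0.6],[-0.1,0.2,0]]])

```text
time: 7.83
tool_pos: [560.5, 171.6, 160.9]
tcp_rot: [-88.8, -2.3, -7.3]
ft_force: [0.0, -0.2, -0.7]
finger_gap: 0.1
```

Request:
arm_command(commands=[[0,[0.2,-0.2,0],[0,0,0]],[0,[0,0,0],[0,0,0]],[0,[0,0,0],[0,0,0]]])

```text
time: 8.08
tool_pos: [567.0, 161.5, 160.3]
tcp_rot: [-88.9, -2.2, -7.6]
ft_force: [0.1, 0.0, -0.0]
finger_gap: 0.0
```

```bash
python3 - <<'E'
from h import *
s=sense(); print(s['tool_pos'],s['tcp_rot'],s['finger_gap'],s['time'])
a=snapshot('wrist'); cv2.imwrite('pics/w6.png',a)
s=sense(); print(s['tool_pos'],s['tcp_rot'])
E
```

```text
[567.03584765 161.53141559 160.34307861] [-88.91743244  -2.20647675  -7.6243375 ] 0.02257812725144582 8.0833
[567.43000671 162.00592217 161.05630435] [-88.89248854  -2.28313425  -7.59091954]
```

View pics/w6.png

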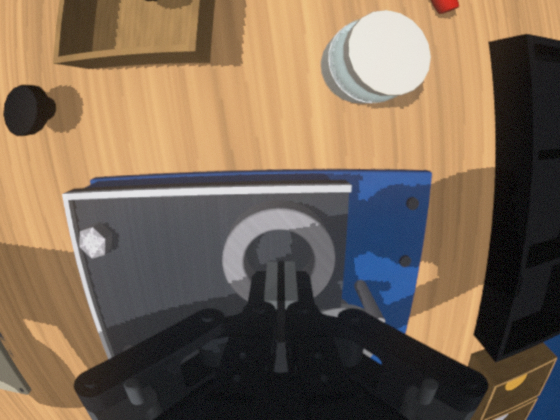

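The ring's outer edge shows at (222,258), (279,208) and (335,258), with the closed fingers over its near part. I'll compute its centre.

```bash
python3 - <<'E'
from h import *
s=sense(); im=cv2.imread('pics/w6.png'); g=cv2.cvtColor(im,6)
p=[]
for a in np.radians(np.arange(170,372,4)):   # radial edge, outside in
    r=np.arange(80,30,-.5); x=279+r*np.cos(a); y=262+r*np.sin(a)
    v=cv2.remap(cv2.GaussianBlur(g,(3,3),0),x.astype(np.float32)[None],y.astype(np.float32)[None],1)[0].astype(float)
    d=v[4:]-v[:-4]; k=np.where(r[2:-2]<64,d,0).argmax(); p.append((x[k+2],y[k+2]))
w=ray('wrist',p,82,s)[:,:2]; 
for _ in range(4):
    A=np.c_[2*w,np.ones(len(w))]; q=np.linalg.lstsq(A,(w**2).sum(1),rcond=None)[0]; rr=np.sqrt(q[2]+q[0]**2+q[1]**2)
    e=abs(np.linalg.norm(w-q[:2],axis=1)-rr); w=w[e<max(2*np.median(e),1)]
print(q[:2],rr,len(w)); print(ray('wrist',[(222,258),(335,258),(279,208)],82,s))
E
```

```text
[565.74548368 139.57394627] 40.038252694193915 51
[[526.8416405  148.76990025  82.        ]
 [605.85694894 136.64549867  82.        ]
 [571.38941406 179.31383258  82.        ]]
```

Request:
arm_command(commands=[[0,[0,-0.25,-0.4],[-0.4,0.8,0]],[0,[0,-0.25,-0.4],[-0.4,0.8,0]],[0,[0,-0.15,-0.4],[-0.3,0.6,0]],[0,[0,0,0],[0,0,0]],[0,[0,0,0],[0,0,0]]])

```text
time: 8.55
tool_pos: [567.7, 145.4, 124.8]
tcp_rot: [-90.3, -0.3, -7.2]
ft_force: [0.3, 1.0, -0.4]
finger_gap: 0.2
```

Request:
arm_command(commands=[[0,[-0.05,-0.15,-0.3],[0.1,0,0]],[0,[-0.05,-0.1,-0.3],[0.1,0,0]],[0,[0,0,0],[0,0,0]],[0,[0,0,0],[0,0,0]]])

```text
time: 8.88
tool_pos: [563.4, 137.7, 103.8]
tcp_rot: [-90.1, -0.1, -7.2]
ft_force: [-0.3, 0.2, 0.7]
finger_gap: -0.3
```

```bash
python3 - <<'E'
from h import *
s=sense(); print(s['tool_pos'],s['tcp_rot'],s['finger_gap'],s['time'])
a=snapshot('wrist'); b=snapshot('scene')[180:330,200:400]
cv2.imwrite('pics/w7.png',np.hstack([cv2.resize(a,(400,300)),cv2.resize(b,(400,300),interpolation=2)]))
E
```

```text
[563.42741207 137.65428363 103.77760744] [-90.07886108  -0.1320031   -7.20681999] -0.2722341337433923 8.8833
```

View pics/w7.png

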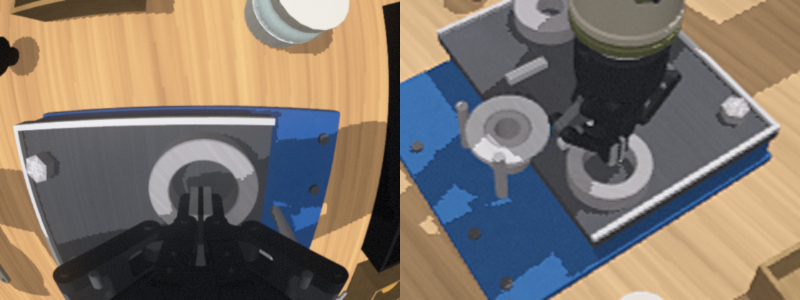

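The fingertips stand over the wide ring's bore in both views, with the ring at (203,190) on the left and (608,167) on the right. I'll descend into the bore.

Request:
arm_command(commands=[[0,[0.04,0.02,-0.25],[0,0,0]],[0,[0,0,-0.25],[0,0,0]],[0,[0,0,-0.15],[0,0,0]],[0,[0,0,0],[0,0,0]],[0,[0,0,0],[0,0,0]]])

```text
time: 9.4
tool_pos: [565.8, 138.8, 83.8]
tcp_rot: [-90.0, -0.3, -7.2]
ft_force: [0.2, 0.6, 0.1]
finger_gap: 0.1
```

Request:
arm_command(commands=[[12,[0,0,0],[0,0,0]],[12,[0,0,0],[0,0,0]],[12,[-0.2,0.02,0],[0,0,0]],[12,[-0.4,0.05,0],[0,0,0]],[12,[-0.4,0.05,0],[0,0,0]]], force=20)

```text
time: 9.82
tool_pos: [537.2, 142.3, 84.7]
tcp_rot: [-90.0, -0.5, -7.2]
ft_force: [1.7, 0.7, -0.9]
finger_gap: 10.2
```

Request:
arm_command(commands=[[12,[-0.4,0.05,0],[0,0,0]],[12,[-0.4,0.05,0],[0,0,0]],[12,[0,0,0],[0,0,0]],[12,[0,0,0],[0,0,0]]])

```text
time: 10.15
tool_pos: [510.5, 145.8, 85.6]
tcp_rot: [-90.0, -0.6, -7.2]
ft_force: [-0.1, 0.9, -0.0]
finger_gap: 10.4
```

Request:
arm_command(commands=[[12,[-0.3,0.04,-0.05],[0,0,0]],[12,[-0.3,0.04,-0.03],[0,0,0]],[12,[0,0,0],[0,0,0]],[12,[0,0,0],[0,0,0]]])

```text
time: 10.48
tool_pos: [493.8, 148.4, 85.1]
tcp_rot: [-89.9, -0.9, -7.2]
ft_force: [-0.2, -0.3, 0.3]
finger_gap: 9.9
```

Request:
arm_command(commands=[[12,[-0.05,-0.35,-0.03],[0,0.2,0]],[12,[-0.05,-0.4,-0.03],[0,0.2,0]],[12,[-0.05,-0.4,0],[0,0.2,0]],[12,[-0.05,-0.4,0],[0,0.2,0]],[12,[-0.05,-0.4,0],[0,0.2,0]]])

```text
time: 10.9
tool_pos: [485.9, 88.2, 83.2]
tcp_rot: [-89.8, 0.2, -7.0]
ft_force: [0.4, 2.8, 1.9]
finger_gap: 10.0
```

Request:
arm_command(commands=[[12,[-0.05,-0.4,0],[0,0,0]],[12,[-0.05,-0.4,0],[0,0,0]],[12,[-0.05,-0.3,0],[0,0,0]],[12,[0,0,0],[0,0,0]],[12,[0,0,0],[0,0,0]]])

```text
time: 11.32
tool_pos: [480.4, 48.3, 82.9]
tcp_rot: [-89.8, 0.3, -7.3]
ft_force: [0.7, 2.0, 1.6]
finger_gap: 9.9
```

Request:
arm_command(commands=[[12,[0,-0.1,0],[0,0,0]],[12,[0,0,0],[0,0,0]],[12,[0,0,0],[0,0,0]]])

```text
time: 11.57
tool_pos: [480.1, 45.1, 82.6]
tcp_rot: [-89.8, 0.4, -7.3]
ft_force: [1.2, 1.4, 0.5]
finger_gap: 10.1
```

```bash
cat > ring.py <<'E'
from h import *
import sys
def proj(P,s):
    c=camera_info('wrist');H=c['hand_eye'];Rt=R.from_euler('xyz',s['tcp_rot'],degrees=True).as_matrix()
    q=((P-s['tool_pos'])@Rt-H[:3,3])@H[:3,:3]; n=np.linalg.norm(q[:,:2],axis=1); t=np.arctan2(n,q[:,2])
    return q[:,:2]/n[:,None]*t[:,None]*[c['fx'],c['fy']]+[c['cx'],c['cy']]
def ring(im,s,c0,a0=0,a1=180):
    g=cv2.GaussianBlur(cv2.cvtColor(im,6),(3,3),0); w=[]
    r=np.arange(54,30,-.5)
    for a in np.radians(np.arange(a0,a1,4)):
        P=np.c_[c0[0]+r*np.cos(a),c0[1]+r*np.sin(a),0*r+82]; uv=proj(P,s).astype(np.float32)
        v=cv2.remap(g,uv[None,:,0],uv[None,:,1],1)[0].astype(float); d=v[4:]-v[:-4]; w.append(P[d.argmax()+2,:2])
    w=np.array(w)
    for _ in range(5):
        A=np.c_[2*w,np.ones(len(w))]; q=np.linalg.lstsq(A,(w**2).sum(1),rcond=None)[0]; rr=np.sqrt(q[2]+q[0]**2+q[1]**2)
        e=abs(np.linalg.norm(w-q[:2],axis=1)-rr); w=w[e<max(2*np.median(e),1)]
    return q[:2],rr,len(w)
if __name__=='__main__':
    s=sense(); im=snapshot('wrist'); cv2.imwrite('pics/'+sys.argv[1],im)
    print(s['tool_pos'],s['tcp_rot'],s['ft_force'],s['time'])
    O=np.array([606.2,34.7]);th=np.radians(-7.1);x=np.array([np.cos(th),np.sin(th)]);y=np.array([-x[1],x[0]])
    t=s['tool_pos'][:2]-O; print('tcp fix',t@x,t@y)
    for dc in ([0,0],[4,4],[-4,0]):
        c,r,n=ring(im,s,s['tool_pos'][:2]+dc); d=c-O; print('ring',c,r,n,'fix',d@x,d@y)
E
python3 ring.py w8.png
```

```text
[480.09246579  45.08289328  82.59380401] [-89.76257896   0.39696941  -7.31743119] [1.19581956 1.36733869 0.53758852] 11.5667
tcp fix -126.42387474499213 -5.283800846592381
ring [481.08702736  54.94302039] 39.79466019629611 45 fix -126.65566580765883 4.62364747310389
ring [481.06565212  54.99742261] 39.77186611576377 45 fix -126.68360133593713 4.674990522996838
ring [481.11881579  55.0261513 ] 39.74249915438335 45 fix -126.6343962357705 4.710070030330343
```

View pics/w8.png

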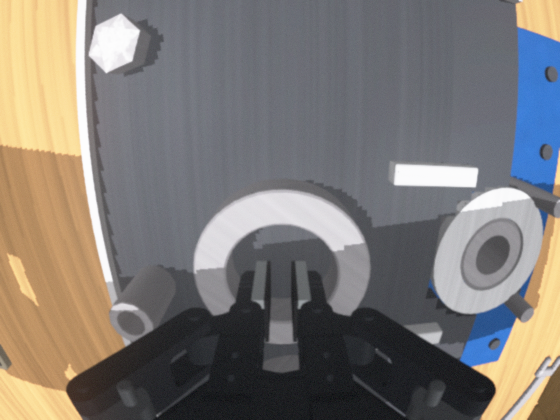

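The ring lies behind the lane with its centre near (281,268) in the image. The left bar is at (433,175), the shaft bore near (492,255), and the socket, at (130,315), is clear of it.

```bash
python3 - <<'E'
from h import *
s=sense(); P=lambda p,z: ray('wrist',p,z,s)[0].round(1)
th=np.radians(-7.1);x=np.array([np.cos(th),np.sin(th)]);y=np.array([-x[1],x[0]])
im=cv2.imread('pics/w8.png'); g=cv2.cvtColor(im,6)[155:195,380:482]
m=(g>205).astype(np.uint8); n,l,st,ce=cv2.connectedComponentsWithStats(m); i=1+np.argmax(st[1:,4]); c=ce[i]+[380,155]
print(c,st[i],P(c,70),'O bar',P(c,70)[:2]+52.5*x-48.5*y)
print('bore',P((493,254),59),'barcorners',P((396,165),70),P((477,187),70))
E
```

```text
[434.94221411 175.5973236 ] [  14    9   84   23 1644] [557.5  89.9  70. ] O bar [603.60275512  35.28282348]
bore [605.8  35.3  59. ] barcorners [537.9  96.7  70. ] [582.  82.  70.]
```

Request:
arm_command(commands=[[12,[-0.02,-0.15,0],[0,0,0]],[12,[0,0,0],[0,0,0]],[12,[0.02,0.2,0],[0,0,0]],[12,[0.02,0.15,0],[0,0,0]],[12,[0,0,0],[0,0,0]]])

```text
time: 12.03
tool_pos: [480.0, 52.1, 81.9]
tcp_rot: [-89.8, 0.5, -7.2]
ft_force: [-0.6, 0.2, -0.3]
finger_gap: 9.9
```

```bash
python3 ring.py w9.png
```

```text
[480.02106967  52.06207093  81.85715408] [-89.81365497   0.49080849  -7.2487018 ] [-0.63623957  0.2093099  -0.26568952] 12.0333
tcp fix -127.35736006124063 1.6330353666282011
ring [480.24465161  50.79562393] 39.7006327527374 45 fix -126.97895783791327 0.40393462382381706
ring [480.23744037  50.86598657] 39.652651584540344 45 fix -126.9948107075277 0.47286639774842065
ring [480.26155252  50.91536613] 39.635740593519046 45 fix -126.97698684422332 0.5248476088272085
```

Request:
arm_command(commands=[[12,[0.3,-0.07,0],[0,0,0]],[12,[0.4,-0.06,0],[0,0,0]],[12,[0.4,-0.05,0],[0,0,0]],[12,[0.4,-0.05,0],[0,0,0]],[12,[0,0,0],[0,0,0]]])

```text
time: 12.5
tool_pos: [526.1, 45.0, 81.2]
tcp_rot: [-89.9, 0.7, -7.1]
ft_force: [1.4, -1.0, 0.8]
finger_gap: 10.0
```

```bash
python3 ring.py w10.png
```

```text
[526.13002979  45.04697731  81.22735019] [-89.86955934   0.73970103  -7.09958942] [ 1.39744075 -1.02524896  0.76005204] 12.5
tcp fix -80.7348903784797 0.37086948976066303
ring [520.88618992  45.2953812 ] 39.624817477066124 32 fix -85.96922325203818 -0.030777750978092655
ring [520.95173894  45.25347791] 39.7571642618709 24 fix -85.89899755492499 -0.06425777115199516
ring [520.91247052  45.3557813 ] 39.57391024694896 33 fix -85.95060970656172 0.032407514629438694
```

Request:
arm_command(commands=[[12,[0.4,-0.05,0.03],[0,-0.15,0]],[12,[0.4,-0.05,0.03],[0,-0.15,0]],[12,[0.4,-0.05,0],[0,-0.15,0]],[12,[0.4,-0.05,0],[0,-0.15,0]],[12,[0,0,0],[0,0,0]]])

```text
time: 12.97
tool_pos: [570.4, 39.2, 80.4]
tcp_rot: [-89.8, 0.7, -7.1]
ft_force: [-0.1, -0.6, -0.3]
finger_gap: 10.6
```

```bash
python3 ring.py w11.png
```

```text
[570.43870397  39.16729703  80.40961266] [-89.84700822   0.6607991   -7.07160922] [-0.10398562 -0.60410959 -0.3066473 ] 12.9667
tcp fix -36.03924070438048 0.01289252253860873
ring [565.89414331  39.13186707] 39.867847129602936 42 fix -40.544574193857436 -0.583980171614237
ring [570.228487    53.06595307] 35.614097700237224 44 fix -37.96574012203915 13.778989672270185
ring [565.90701672  39.14981913] 39.873164424402376 43 fix -40.53401839317687 -0.5645745976086065
```

Request:
arm_command(commands=[[12,[0.3,-0.035,0.08],[0,-0.2,0]],[12,[0.3,-0.035,0.08],[0,-0.2,0]],[12,[0.3,-0.035,0.03],[0,-0.2,0]],[12,[0.2,-0.02,0],[0,-0.1,0]],[12,[0,0,0],[0,0,0]]])

```text
time: 13.43
tool_pos: [601.9, 35.6, 84.9]
tcp_rot: [-89.8, 0.2, -7.0]
ft_force: [-0.3, 0.1, -0.3]
finger_gap: 10.2
```

```bash
python3 ring.py w12.png
```

```text
[601.88191282  35.6328208   84.8719206 ] [-89.78320279   0.23690461  -7.0414982 ] [-0.25413129  0.06767337 -0.25603757] 13.4333
tcp fix -4.400273843572441 0.39194592209784607
ring [600.7841386   42.79414832] 41.216228204093596 24 fix -6.374780924737598 7.362673418540324
ring [603.64759391  45.44893172] 38.03238160458592 23 fix -3.861417920867601 10.351027085309495
ring [600.55297815  42.16872466] 41.69644591915694 23 fix -6.526865537842418 6.713473776207104
```

Request:
arm_command(commands=[[12,[0.12,-0.015,0],[0,0,0]],[12,[0.12,-0.015,0],[0,0,0]],[12,[0.1,-0.01,0],[0,0,0]]])

```text
time: 13.73
tool_pos: [611.4, 34.6, 84.6]
tcp_rot: [-89.8, 0.4, -7.0]
ft_force: [-4.3, -0.2, 1.2]
finger_gap: 10.5
```

Request:
arm_command(commands=[[12,[0.08,-0.01,0],[0,0,0]],[12,[0.06,-0.01,0],[0,0,0]]])

```text
time: 13.9
tool_pos: [613.1, 34.4, 84.2]
tcp_rot: [-89.8, 0.8, -7.0]
ft_force: [-16.7, 1.3, 12.5]
finger_gap: 10.2
```

Request:
arm_command(commands=[[12,[-0.08,0.01,0],[0,-0.1,0]],[12,[-0.08,0.01,0],[0,-0.1,0]],[6,[0,0,0.1],[0,-0.1,0]],[6,[0,0,0.5],[0,0,0]],[6,[0,0,0.6],[0,0,0]]])

```text
time: 14.32
tool_pos: [606.2, 35.1, 117.1]
tcp_rot: [-89.8, 0.8, -7.0]
ft_force: [0.2, -0.3, -0.1]
finger_gap: 5.2
```

Request:
arm_command(commands=[[60,[0,0,0.6],[0,0,0]],[60,[0,0,0.2],[0,0,0]],[60,[0,0,0],[0,0,0]],[60,[0,0,0],[0,0,0]]])

```text
time: 14.65
tool_pos: [609.7, 34.8, 147.2]
tcp_rot: [-89.8, 0.2, -7.0]
ft_force: [-0.1, 0.2, -0.3]
finger_gap: 50.7
```

```bash
python3 - <<'E'
from h import *
from ring import ring
s=sense(); a=snapshot('wrist'); b=snapshot('scene')[190:300,180:327]
print(s['tool_pos'],s['tcp_rot'],s['finger_gap'],s['time'])
cv2.imwrite('pics/w13.png',np.hstack([cv2.resize(a,(400,300)),cv2.resize(b,(400,300),interpolation=2)])); cv2.imwrite('pics/w13w.png',a)
for c0 in ([606,35],[604,36]): print(ring(a,s,c0,20,160),ring(a,s,c0,0,360))
E
```

```text
[609.73584748  34.75751524 147.23022998] [-89.75851132   0.19733176  -7.02179277] 50.68414297669398 14.65
(array([606.50763607,  44.45602051]), np.float64(36.951904564789714), 24) (array([606.59343857,  38.46506157]), np.float64(41.34571947715014), 68)
(array([606.24218242,  45.371879  ]), np.float64(36.10278001914893), 24) (array([606.09030482,  36.24413486]), np.float64(39.99697852069104), 48)
```

View pics/w13.png

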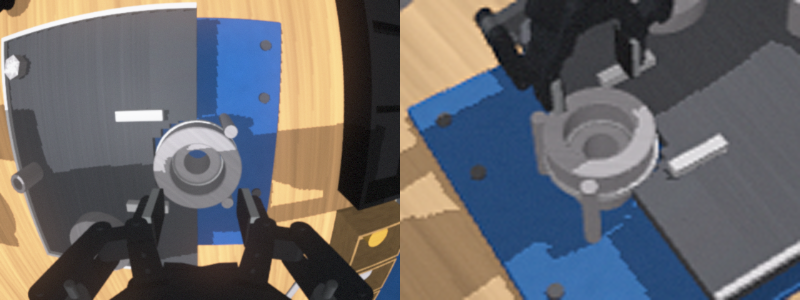

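The ring sits round the shaft top (left view (197,163)) against both pins at (231,132) and (227,203). Next I press it down with the fingers part-open.

Request:
arm_command(commands=[[62,[-0.08,0.03,-0.4],[0,0,0]],[62,[-0.04,0.02,-0.5],[0,0,0]],[62,[0,0,-0.5],[0,0,0]],[62,[0,0,0],[0,0,0]],[62,[0,0,0],[0,0,0]]])

```text
time: 15.17
tool_pos: [602.8, 36.5, 96.4]
tcp_rot: [-89.8, 0.5, -7.0]
ft_force: [2.9, 0.7, 12.2]
finger_gap: 53.0
```

Request:
arm_command(commands=[[62,[0,0,0.2],[0,-0.2,0]],[62,[0.1,-0.02,0.05],[0,-0.2,0]],[62,[0,0,0],[0,0,0]],[62,[0,0,0],[0,0,0]]])

```text
time: 15.5
tool_pos: [605.5, 35.9, 103.9]
tcp_rot: [-89.7, 0.2, -7.0]
ft_force: [-1.3, -0.0, 0.2]
finger_gap: 52.7
```

Request:
arm_command(commands=[[62,[0,0,-0.2],[0,0,0]],[62,[0,0,-0.12],[0,0,0]],[62,[0,0,-0.12],[0,0,0]],[62,[0,0,-0.12],[0,0,0]]])

```text
time: 15.83
tool_pos: [606.6, 35.9, 90.1]
tcp_rot: [-89.7, 0.1, -7.0]
ft_force: [-8.3, 0.3, 13.9]
finger_gap: 52.9
```

Request:
arm_command(commands=[[62,[0,0,-0.12],[0,0,0]],[62,[0,0,-0.12],[0,0,0]],[62,[0,0,-0.12],[0,0,0]]])

```text
time: 16.08
tool_pos: [606.6, 35.9, 82.6]
tcp_rot: [-89.8, 0.1, -7.0]
ft_force: [-7.8, -0.0, 14.2]
finger_gap: 53.6
```

Request:
arm_command(commands=[[62,[0,0,-0.12],[0,0,0]],[62,[0,0,-0.12],[0,0,0]]])

```text
time: 16.25
tool_pos: [606.6, 35.9, 77.7]
tcp_rot: [-89.8, 0.1, -7.0]
ft_force: [-7.0, 0.3, 14.6]
finger_gap: 53.1
```

Request:
arm_command(commands=[[62,[0,0,-0.1],[0,0,0]],[62,[0,0,-0.1],[0,0,0]]])

```text
time: 16.42
tool_pos: [606.8, 35.9, 76.7]
tcp_rot: [-89.8, 0.1, -7.0]
ft_force: [-20.1, -0.1, 37.6]
finger_gap: 52.7
```

Request:
arm_command(commands=[[62,[0,0,-0.08],[0,0,0]]])

```text
time: 16.5
tool_pos: [606.7, 35.9, 76.8]
tcp_rot: [-89.8, 0.1, -7.0]
ft_force: [-13.2, 0.2, 18.7]
finger_gap: 52.8
```

Request:
arm_command(commands=[[62,[0,0,0.15],[0,0,0]],[62,[0,0,0.4],[0,0,0]],[62,[0,0,0.8],[0,0,0]],[62,[0,0,0.8],[0,0,0]],[62,[0,0,0.5],[0,0,0]]])

```text
time: 16.92
tool_pos: [602.4, 36.0, 154.9]
tcp_rot: [-89.9, 0.7, -7.0]
ft_force: [-0.6, -0.1, 0.1]
finger_gap: 52.9
```

Request:
arm_command(commands=[[62,[0,0,0.3],[0,0,0]],[62,[0,0,0],[0,0,0]],[62,[0,0,0],[0,0,0]]])

```text
time: 17.17
tool_pos: [604.9, 36.0, 169.4]
tcp_rot: [-89.8, 0.2, -7.0]
ft_force: [-0.7, 0.6, -1.0]
finger_gap: 53.0
```

```bash
python3 - <<'E'
from h import *
from ring import proj
import ring as rg
s=sense(); a=snapshot('wrist'); b=snapshot('scene')
print(s['tool_pos'],s['tcp_rot'],s['finger_gap'],s['time'])
cv2.imwrite('pics/w14w.png',a); cv2.imwrite('pics/s14.png',b)
# ring top height: fit apparent radius assuming various z via Otsu-free radial edges
g=cv2.GaussianBlur(cv2.cvtColor(a,6),(3,3),0)
for z in (61.5,65,82):
    w=[]; r=np.arange(54,30,-.5)
    for an in np.radians(np.arange(-20,360,5)):
        P=np.c_[606+r*np.cos(an),36+r*np.sin(an),0*r+z]; uv=proj(P,s).astype(np.float32)
        v=cv2.remap(g,uv[None,:,0],uv[None,:,1],1)[0].astype(float); w.append(P[(v[4:]-v[:-4]).argmax()+2,:2])
    w=np.array(w)
    for _ in range(6):
        A=np.c_[2*w,np.ones(len(w))]; q=np.linalg.lstsq(A,(w**2).sum(1),rcond=None)[0]; rr=np.sqrt(q[2]+q[0]**2+q[1]**2)
        e=abs(np.linalg.norm(w-q[:2],axis=1)-rr); w=w[e<max(2*np.median(e),.8)]
    print(z,q[:2],rr,len(w))
E
```

```text
[604.87026751  35.98410523 169.43912689] [-89.81055905   0.24101423  -6.98329897] 52.972851019254996 17.1667
61.5 [606.04125383  35.77075921] 39.9359835678847 53
65 [606.12936655  37.0857317 ] 39.46850242014866 47
82 [606.87937165  41.9025393 ] 36.86092800772925 40
```

```bash
python3 -c "
from bench import *
s=sense(); print(s['time'],s['ft_force'],s['tool_pos']); print(hand_in())"
```

```text
17.2667 [ 0.55480016 -0.04893421  0.15792502] [604.49675099  35.98616413 168.63452475]
the job is handed in; nothing more can be done
None
```

I handed the job in at 17.3 s: the plug is in the bin, and the wide-bore ring is pressed down over the shaft with the flange. The first try at gripping the plug closed too high, so I reopened and gripped it again lower.

I slid the ring flat with the fingers inside its bore: back past the bars, across, and through the lane until it met the pins. I then pressed it down from above.

**Last checks:**
- **Plug:** pictures after the release showed it lying in the bin.
- **Ring against the pins:** the push stopped at about 17 N sideways. The next picture showed the ring round the shaft touching both pins.
- **Press:** the push took a steady 14 N or so over about 20 mm of tool travel, then rose to 38 N as the motion stopped. One more small push gained no depth.
- **Ring height:** a circle fitted to the final wrist picture gives a radius of 39.9 mm at the fully-home height. At the starting height it gives 36.9 mm. That agrees with about 20 mm of travel, but it is only good to about 1 mm.

**Not confirmed or in disagreement:**
- The last picture was only measured, not looked at, because the 12-view limit was reached.
- I did not measure the thick ring, socket, nut, tin and jar again at the end. I planned the moves to stay clear of them and no unexpected force appeared.
- The top and wrist cameras disagreed by about 2–3 mm in y, so I used the wrist view for the fine moves.

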